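Shut the tea cabinet on its push catch

ROBOT

A 7-joint arm with a two-finger parallel gripper is mounted at the origin on the work surface. World frame = base frame: x ahead of the robot, y to its left, z up, the work surface at z = 0. Lengths are in m, angles in rad, forces in N, time in s.
With the tool pointing down it reaches from about 0.4 to 0.85 m from the base axis. Payload 10.4 kg.
Tool frame: the origin (TCP) lies between the finger pads; the fingertips stand 8 mm ahead of it and the grasp point (between the pads) lies 11 mm behind it; z points along the fingers, x is the direction in which the jaws open and shut, and the axes are right-handed (so a half turn about z gives the same grasp; the last joint's range is limited). The gripper opens to 87 mm and grips with 3 to 60 N. Pads are 19 mm wide; open, the fingers measure 117 mm over their backs; the gripper's body (75 mm by 190 mm) begins 51 mm behind the grasp point.
Start: joints at [-1.251, 0.332, -0.065, 1.46, 0.022, 1.35, -0.088], TCP at [0.21, 0.589, 0.231] pointing down, gripper open.
Joint ranges: [-2.6, 2.6], [-0.5, 2.12], [-1.47, 1.34], [0.16, 2.42], [-1.27, 4.41], [0.06, 2.06], [-2.6, 2.6]. Speed limits (rad/s): [2.22, 2.22, 2.79, 2.79, 3.14, 3.14, 3.14].

INTERFACE

Orientations are given as a unit quaternion [x, y, z, w].
In Python, from bench import r, viewer gives the robot as it stands.
- The arm moves only by the tool apply_moves, never from a script. Its argument "increments" is a list of rows, each an object with "grip": the closure in counts, from 0 (fully open) to 255 (shut); "xyz": the shift along the tool's x, y, z in mm, a list of three; "rotation": the turn, a rotation vector about the tool's x, y, z in degrees, a list of three. A call has 1 to 5 rows; each row is the pose to reach, as a shift and turn from the pose measured when the call began, along the tool's axes at that moment; what a row does not reach only later rows make up. A row lasts 1/8 s, in which the tool goes at most 62.5 mm and 10.7 degrees, less where a joint would pass 70% of its speed; a pose out of reach is approached as far as the arm can. A call with a gripper value outside its range is refused whole. The fingers move at their own pace and stop on an object; "squeeze" is the grip in N (left out, the last holds). Time passes only in rows, so rows that repeat a pose let the fingers close. It gives the time, the measured TCP pose, the force and the opening at its end, in the units of the state.
- r.read_state(): the state, without advancing time (a new reading comes with each control period).
- viewer.camera(name): name is "scene" or "top"; returns a dict with "img" (420x560x3 uint8, blue, green, red), "range_z" (420x560 float32, m along the optical axis (not along the pixel's ray), 0 where there is no reading), "vertical_fov" (degrees; the focal length in pixels is half the picture's height over the tangent of half this angle, whatever the lens; pixels are square), "cx", "cy" (the principal point, pixels), "D" ([k1, k2, p1, p2, k3] as OpenCV has them; the pictures are not rectified), "rvec" (rotation vector, rad) and "tvec" (3), from world to camera coordinates, as OpenCV has them. Camera axes: x right, y down, z forward; pixel columns grow to the right and rows downward; lengths in m; the calibration is good to about 2 mm. A picture is of the moment at which its call begins.
- r.close_job(): hands the job in, once; it reports no verdict.
The state is a dict: "time": time; "joint_positions": joint angles; "joint_vel": joint speeds; "joint_torque": joint torques, N m; "ee_pos": TCP position; "eef_rot": TCP orientation; "ft_force": force on the tool from outside, world axes, zero at the start; "torque": the same for the moment, N m; "width": finger opening in m.
Only numpy, scipy, OpenCV 4.12 (cv2) and the standard library are available. Lean on these libraries where they do the work, as an engineer would, in place of code of your own. Each camera call takes 0.05 s, during which the arm holds its last target.

TASK

The tea caddy is back in the cabinet: slide the small lacquered door fully shut so that it stays shut by itself when you let go. A push catch hidden in the far post changes over at each full press (one press holds the door in, the next springs it out again) and nobody knows which way it was left, so feel what it does, press again if the door comes back, and leave the tea caddy, the incense holder and the sake cup where they stand.

Things in the scene. Friction and masses are not known exactly. Their poses are not given: they have to be found in the camera images.
- door (a joint): Small sliding door of the cedar cabinet: a plain handleless board of dark lacquered wood, 170 mm long (sliding direction), 170 mm tall, 22 mm thick. Value in m: 0 = shut, growing as it opens towards the cabinet's near end; -0.0038 = the hard end stop that a full press reaches. About 0.45 kg; slides with about 1 N friction and stays where left. Starts 0.04 to 0.085 open.
- door_edge (a point): Point on the door's trailing edge (upright end face, 22 x 170 mm, on the robot's side: push here), mid-thickness, 148 mm above the table, 40 mm below the door's top; moves with the door. Axes: +y the way the door slides shut (away from the robot), -x out of the cabinet's front, z up. The cabinet's front lies 16 mm from it in +x; the space before, above and behind the edge is free.
- door_top (a point): Point on the door's top edge, 20 mm in from its trailing edge, 188 mm above the table (12 mm below the cabinet's top). The catch: a grey sprung plunger, 11 mm thick, stands out of the far post at 100 mm height and changes over at each full press. If it was left held in, the door glides freely to shut, meets 3 N there and stays; pressing on to the end stop releases it and the door springs open.
- cabinet: Low cedar cabinet, 400 x 220 x 200 mm high, fixed; origin: centre of its underside; front: -x; the door shuts towards +y. A 50 mm post ends its far side; shut, the door is 5 mm from it. Catch left out: it meets the door 9 mm before shut, resists 2 to 4 N and throws it 9 to 40 mm open, unless pressed to the end stop (3 mm or more past shut, 5 N): then it holds the door within 3 mm of shut.
- caddy: Round tin tea caddy, diameter 78 mm, 116 mm high, standing loose in the compartment behind the door (145 mm wide, in the far half of the cabinet). Origin: centre of its underside.
- incense: Blue porcelain incense holder, an open pot, diameter 76 mm, 52 mm high, standing loose on the cabinet's top, at least 80 mm back from its front edge. Origin: centre of its underside.
- cup: Pewter sake cup, diameter 62 mm, 45 mm high, standing on the table in front of the cabinet, at least 60 mm clear of the door. Origin: centre of its underside.

How it is judged:
By the outcome, as a careful person would: the job done as asked, in the order asked, and still so for the second after the job is handed in, with the robot touching nothing.
It also fails if it takes over 48 s, if anything falls off the work surface, if the arm or the gripper's body presses on something with over 40 N, if the wrist force passes 120 N, or if a joint passes its speed limit or range.

## Working session

There is one attempt and no reset: what is moved stays moved. The work goes in short steps, Python scripts to look and compute and a tool call to move; the robot and the scene stay as the last step left them, time stands still between calls to the robot, and variables do not carry over. Pictures are saved under pics/ and viewed, and the job is handed in when it is done.

Besides the shell and the picture viewer there is one more tool, called after "Request:" in YAML: its name, and indented under it one key for each argument. apply_moves: Moves the arm, as the interface text tells. Its arguments: {"type":"object","properties":{"increments":{"type":"array","items":{"type":"object","properties":{"grip":{"type":"number"},"xyz":{"type":"array","items":{"type":"number"}},"rotation":{"type":"array","items":{"type":"number"}}}}},"squeeze":{"type":"number"}},"required":["increments"]}

```bash
mkdir -p pics; ls
cat > h.py <<'E'
import numpy as np, cv2
from bench import r, viewer
def cam(n):
    c=viewer.camera(n); h=c['img'].shape[0]
    f=h/2/np.tan(np.radians(c['vertical_fov'])/2)
    c['K']=np.array([[f,0,c['cx']],[0,f,c['cy']],[0,0,1.]]); c['R']=cv2.Rodrigues(np.array(c['rvec'],float))[0]
    c['t']=np.array(c['tvec'],float).ravel(); c['D']=np.array(c['D'],float)
    return c
def cloud(c):
    h,w=c['range_z'].shape
    u,v=np.meshgrid(np.arange(w),np.arange(h))
    p=cv2.undistortPoints(np.stack([u,v],-1).reshape(-1,1,2).astype(np.float64),c['K'],c['D']).reshape(h,w,2)
    z=c['range_z'].astype(float)
    P=np.dstack([p*z[...,None],z])
    W=(P-c['t'])@c['R']
    W[z<=0]=np.nan
    return W
E
python3 - <<'E'
from h import *
for n in('scene','top'):
    c=cam(n); cv2.imwrite(f'pics/{n}0.png',c['img']); np.save(f'{n}0.npy',cloud(c)); print(n,-c['R'].T@c['t'])
print(r.read_state())
E
```

```text
pics
scene [0.45770299 0.04527395 0.89670352]
top [ 0.54250088 -0.15065426  0.81768704]
{'time': 0.1, 'joint_positions': array([-1.25055879,  0.33278806, -0.06471106,  1.46085519,  0.02163207,
        1.34989632, -0.08849648]), 'joint_vel': array([ 0.00034344, -0.00062312,  0.00016377, -0.00205483,  0.00133861,
       -0.00131285, -0.00064442]), 'joint_torque': array([ 1.16202667e-03, -6.24544144e+01,  2.42646493e-02, -3.90717924e+01,
       -6.15324592e-02,  3.67137906e-02,  1.41842011e-05]), 'ee_pos': array([0.20999497, 0.58831106, 0.22984743]), 'eef_rot': array([ 8.17350132e-01,  5.76140930e-01, -4.85521188e-04,  3.93868433e-04]), 'ft_force': array([-0.25676365, -1.20523948,  1.0597493 ]), 'torque': array([-0.00599519,  0.00863919, -0.01547473]), 'width': 0.08706285159297747}
```

View pics/scene0.png

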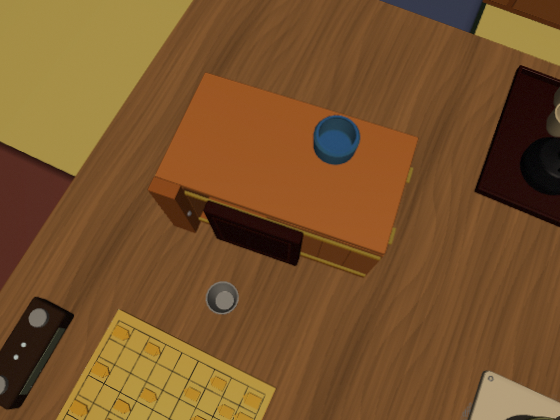

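View pics/top0.png

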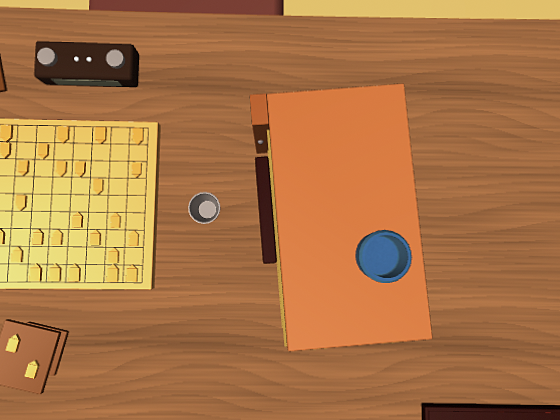

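The scene view shows the cabinet (top corners about (208,76), (415,138), (385,245), (155,180)), with the dark door at (205–302, 205–262). The post and plunger are at (188,212), the cup at (222,298) and the incense pot at (336,140). In the top view the door runs from (262,157) to (270,263) and the plunger is at (261,141). Next I'll measure these.

Run:
```python
from h import *
T=np.load('top0.npy'); S=np.load('scene0.npy')
def m(W,v,u,k=1): return np.round(np.nanmedian(W[v-k:v+k+1,u-k:u+k+1].reshape(-1,3),0),4)
for n,W,pts in(('top',T,[(157,262),(160,262),(180,263),(210,266),(240,268),(258,269),(262,270),(268,271),(141,261),(130,261),(105,260),(95,270),(90,400),(340,425),(343,292),(205,204),(255,384),(234,384)]),('scene',S,[(208,212),(235,300),(250,298),(212,188),(120,336),(285,222),(185,160)])):
    for v,u in pts: print(n,(u,v),m(W,v,u))
# top of cabinet mask
P=T.reshape(-1,3); g=P[(abs(P[:,2]-.2)<.004)]
rc=cv2.minAreaRect((g[:,:2]*1000).astype(np.float32)); print(rc, cv2.boxPoints(rc))
img=cv2.imread('pics/top0.png').reshape(-1,3)
for nm,W,f in(('top',T,'top0'),('scene',S,'scene0')):
    P=W.reshape(-1,3); im=cv2.imread(f'pics/{f}.png').reshape(-1,3).astype(int)
    d=(abs(P[:,2]-.188)<.004)&(im.max(1)<70)
    g=P[d]; print(nm,d.sum(), g[:,2].mean(), cv2.boxPoints(cv2.minAreaRect((g[:,:2]*1000).astype(np.float32))).round(1).tolist())
```

```text
top (262, 157) [ 0.6815 -0.1344  0.186 ]
top (262, 160) [ 0.6766 -0.1361  0.1873]
top (263, 180) [ 0.6445 -0.1382  0.1865]
top (266, 210) [ 0.5968 -0.1437  0.1871]
top (268, 240) [ 0.5498 -0.1475  0.187 ]
top (269, 258) [ 0.5219 -0.1495  0.1863]
top (270, 262) [ 0.5158 -0.1511  0.1864]
top (271, 268) [ 0.4959 -0.1535  0.    ]
top (261, 141) [ 0.7284 -0.1317  0.1032]
top (261, 130) [ 0.7305 -0.1332  0.168 ]
top (260, 105) [ 0.7615 -0.1318  0.1998]
top (270, 95) [ 0.7783 -0.1473  0.1995]
top (400, 90) [ 0.7897 -0.3532  0.1994]
top (425, 340) [ 0.358  -0.4601 -0.0005]
top (292, 343) [ 0.3967 -0.1858  0.1997]
top (204, 205) [ 0.6207 -0.0164  0.0059]
top (384, 255) [ 0.5294 -0.3231  0.207 ]
top (384, 234) [ 0.5598 -0.3123  0.2499]
scene (212, 208) [ 0.6686 -0.1343  0.1888]
scene (300, 235) [ 0.5171 -0.1536  0.189 ]
scene (298, 250) [ 0.5133 -0.1411  0.1415]
scene (188, 212) [ 0.7289 -0.1294  0.1064]
scene (336, 120) [ 0.5404 -0.3448  0.2373]
scene (222, 285) [ 0.6244 -0.0444  0.0298]
scene (160, 185) [ 0.7621 -0.1312  0.2009]
((592.2919921875, -256.28814697265625), (400.870361328125, 247.74159240722656), 5.392351150512695) [[ 381.10303 -151.80153]
 [ 404.38464 -398.44672]
 [ 803.48096 -360.77478]
 [ 780.19934 -114.12958]]
top 1424 0.18696059891325653 [[513.5, -136.6999969482422], [515.2999877929688, -160.8000030517578], [732.5999755859375, -144.8000030517578], [730.7999877929688, -120.5999984741211]]
scene 1265 0.18831695107576313 [[511.6000061035156, -136.60000610351562], [513.4000244140625, -160.10000610351562], [731.7999877929688, -144.10000610351562], [730.0999755859375, -120.5]]
```

```bash
cat >> h.py <<'E'
from scipy.spatial.transform import Rotation as Ro
def plan(p,yaw):
    "mm shift & rotvec deg in tool axes to reach TCP p, pointing down with tool x at yaw(deg)"
    s=r.read_state(); R=Ro.from_quat(s['eef_rot'])
    a=np.radians(yaw); X=np.array([np.cos(a),np.sin(a),0]);Z=np.array([0,0,-1.]);Y=np.cross(Z,X)
    G=Ro.from_matrix(np.stack([X,Y,Z],1))
    print('t',s['time'],'pos',s['ee_pos'].round(4),'F',s['ft_force'].round(2),'w',round(s['width'],4),'q',s['joint_positions'].round(2))
    print('shift',(R.inv().apply(np.array(p)-s['ee_pos'])*1000).round(1),'rot',np.degrees((R.inv()*G).as_rotvec()).round(1))
E
cat > door.py <<'E'
from h import *
def measure(tag):
    out={}
    for n in('top','scene'):
        c=cam(n); cv2.imwrite(f'pics/{n}_{tag}.png',c['img']); W=cloud(c); P=W.reshape(-1,3); im=c['img'].reshape(-1,3).astype(int)
        d=(abs(P[:,2]-.188)<.003)&(im.max(1)<60)&(P[:,0]>.45)&(P[:,0]<.80)&(P[:,1]>-.19)&(P[:,1]<-.1)
        g=P[d][:,:2]
        # largest connected
        lab=cv2.connectedComponentsWithStats(d.reshape(c['img'].shape[:2]).astype(np.uint8),connectivity=8)
        k=1+np.argmax(lab[2][1:,4]); g=W[lab[1]==k][:,:2]
        u=np.array([np.cos(np.radians(5.3)),np.sin(np.radians(5.3))]); w=np.array([-u[1],u[0]])
        a=g@u; b=g@w; A=np.polyfit(a,b,1)
        print(n,len(g),'slope deg',5.3+np.degrees(np.arctan(A[0])),'along',np.percentile(a,[0,1,99,100]).round(4),'across',np.percentile(b,[1,50,99]).round(4), 'z',np.nanmedian(W[lab[1]==k][:,2]).round(4))
        # post top
        m=(abs(P[:,2]-.2)<.003); h=P[m][:,:2]; ha=h@u; hb=h@w
        s=(hb>-.205)&(hb<-.195)
        print('  far end',np.percentile(ha,[99.5]).round(4),'near end',np.percentile(ha,.5).round(4),'post front b',np.percentile(hb[ha>.73],99).round(4),'post face a',np.percentile(ha[hb>np.percentile(hb[ha>.73],99)-.006],2).round(4), 'front b', np.percentile(hb[(ha>.45)&(ha<.6)],99.).round(4))
if __name__=='__main__':
    import sys; measure(sys.argv[1])
E
python3 door.py a; python3 -c "
from h import *
plan([.45,.25,.28],38)
plan([.46,-.155,.25],5.2)"
```

```text
top 1166 slope deg 5.731638993138372 along [0.499  0.5006 0.6651 0.6667] across [-0.2074 -0.1976 -0.187 ] z 0.187
  far end [0.7629] near end 0.3689 post front b -0.1886 post face a 0.7162 front b -0.2154
scene 1189 slope deg 5.481673865598722 along [0.4968 0.4987 0.6636 0.6661] across [-0.2063 -0.1961 -0.1867] z 0.1883
  far end [0.7616] near end 0.3678 post front b -0.1878 post face a 0.7146 front b -0.2149
t 0.2 pos [0.21   0.5884 0.2301] F [ 0.69 -0.37  0.64] w 0.0872 q [-1.25  0.33 -0.06  1.46  0.02  1.35 -0.09]
shift [-238.1  339.8  -49.7] rot [ 0.   0.  32.4]
t 0.2 pos [0.21   0.5884 0.2301] F [ 0.69 -0.37  0.64] w 0.0872 q [-1.25  0.33 -0.06  1.46  0.02  1.35 -0.09]
shift [-616.2  485.3  -19.4] rot [ 0.   0.  65.2]
```

Request:
apply_moves:
  increments:
    - {"grip": 255, "xyz": [-28, 40, -8], "rotation": [0, 0, 4]}
    - {"grip": 255, "xyz": [-60, 86, -18], "rotation": [0, 0, 9]}
    - {"grip": 255, "xyz": [-92, 132, -28], "rotation": [0, 0, 14]}
    - {"grip": 255, "xyz": [-124, 178, -38], "rotation": [0, 0, 19]}
    - {"grip": 255, "xyz": [-150, 216, -48], "rotation": [0, 0, 23]}
  squeeze: 20

```text
time: 0.82
ee_pos: [0.3642, 0.3725, 0.2786]
eef_rot: [0.917, 0.4, -0.0, 0.0]
ft_force: [0.9, 0.4, 0.4]
width: 0.0448
```

```bash
python3 -c "
from h import *
plan([.45,.25,.28],38)
plan([.46,-.153,.25],5.4)"
```

```text
t 0.825 pos [0.3642 0.3725 0.2786] F [0.88 0.41 0.36] w 0.0448 q [-1.    0.08  0.12  1.67 -0.01  1.4  -0.05]
shift [-31.4 146.2  -1.3] rot [0.  0.  9.1]
t 0.825 pos [0.3642 0.3725 0.2786] F [0.88 0.41 0.36] w 0.0448 q [-1.    0.08  0.12  1.67 -0.01  1.4  -0.05]
shift [-320.   427.6   29. ] rot [ 0.   0.  41.7]
```

Request:
apply_moves:
  increments:
    - {"grip": 255, "xyz": [-15, 55, 0], "rotation": [0, 0, 5]}
    - {"grip": 255, "xyz": [-35, 110, 0], "rotation": [0, 0, 11]}
    - {"grip": 255, "xyz": [-68, 160, 4], "rotation": [0, 0, 17]}
    - {"grip": 255, "xyz": [-105, 205, 8], "rotation": [0, 0, 22]}
    - {"grip": 255, "xyz": [-140, 245, 10], "rotation": [0, 0, 26]}

```text
time: 1.45
ee_pos: [0.4486, 0.1009, 0.2686]
eef_rot: [0.983, 0.182, -0.0, 0.0]
ft_force: [0.5, 0.2, -0.5]
width: 0.0016
```

```bash
python3 -c "
from h import *
plan([.46,-.153,.25],5.4)"
```

```text
t 1.45 pos [0.4486 0.1009 0.2686] F [ 0.51  0.22 -0.51] w 0.0016 q [-0.72 -0.08  0.38  1.83  0.03  1.38  0.02]
shift [-80.1 241.2  18.7] rot [ 0.   0.  15.5]
```

Request:
apply_moves:
  increments:
    - {"grip": 255, "xyz": [-17, 52, 0], "rotation": [0, 0, 4]}
    - {"grip": 255, "xyz": [-34, 104, 0], "rotation": [0, 0, 8]}
    - {"grip": 255, "xyz": [-52, 156, 5], "rotation": [0, 0, 12]}
    - {"grip": 255, "xyz": [-68, 208, 10], "rotation": [0, 0, 15.5]}
    - {"grip": 255, "xyz": [-80, 241, 18], "rotation": [0, 0, 15.5]}

```text
time: 2.08
ee_pos: [0.4597, -0.1555, 0.2509]
eef_rot: [0.999, 0.046, 0.0, 0.0]
ft_force: [-0.2, 0.6, 0.1]
width: 0.0005
```

```bash
python3 -c "
from h import *
plan([.4686,-.1524,.163],5.4)
c=cam('scene');cv2.imwrite('pics/s1.png',c['img'])"
```

```text
t 2.075 pos [ 0.4597 -0.1555  0.2509] F [-0.23  0.64  0.08] w 0.0005 q [-0.46 -0.02  0.7   1.82  0.02  1.34  0.32]
shift [ 9.1 -2.3 87.9] rot [ 0.  -0.  -0.1]
```

View pics/s1.png

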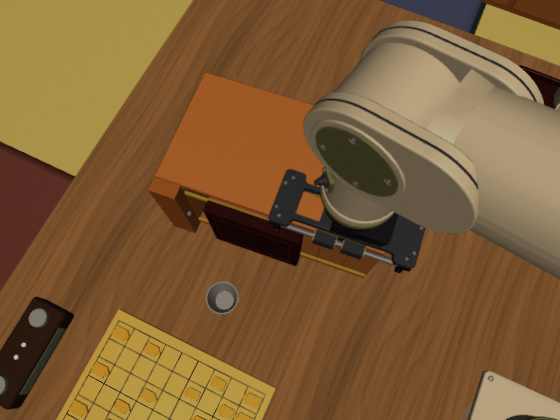

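The gripper is in front of the near half of the cabinet, with the fingers at about (340,245), and the wrist covers the incense pot. Before lowering, I'll check the wrist's height over the pot.

Run:
```python
from h import *
for n in('scene','top'):
    c=cam(n);W=cloud(c); cv2.imwrite(f'pics/{n}2.png',c['img'])
    P=W.reshape(-1,3); P=P[P[:,2]>.23]
    for x in np.arange(.3,.68,.04):
        print(n,round(x,2),[ (round(y,2), *np.round([np.min(q),np.max(q)],2)) for y in np.arange(-.44,-.06,.05) for q in [P[(abs(P[:,0]-x)<.02)&(abs(P[:,1]-y)<.025)][:,2]] if len(q)>5])
```

```text
scene 0.3 []
scene 0.34 [(np.float64(-0.09), np.float64(0.6), np.float64(0.66))]
scene 0.38 [(np.float64(-0.19), np.float64(0.35), np.float64(0.65)), (np.float64(-0.14), np.float64(0.31), np.float64(0.67)), (np.float64(-0.09), np.float64(0.57), np.float64(0.66))]
scene 0.42 [(np.float64(-0.19), np.float64(0.35), np.float64(0.65)), (np.float64(-0.14), np.float64(0.32), np.float64(0.66)), (np.float64(-0.09), np.float64(0.55), np.float64(0.65))]
scene 0.46 [(np.float64(-0.19), np.float64(0.63), np.float64(0.65)), (np.float64(-0.14), np.float64(0.24), np.float64(0.65)), (np.float64(-0.09), np.float64(0.54), np.float64(0.65))]
scene 0.5 [(np.float64(-0.19), np.float64(0.33), np.float64(0.63)), (np.float64(-0.14), np.float64(0.32), np.float64(0.64)), (np.float64(-0.09), np.float64(0.56), np.float64(0.64))]
scene 0.54 [(np.float64(-0.19), np.float64(0.33), np.float64(0.36)), (np.float64(-0.14), np.float64(0.31), np.float64(0.36)), (np.float64(-0.09), np.float64(0.32), np.float64(0.36))]
scene 0.58 []
scene 0.62 []
scene 0.66 []
top 0.3 []
top 0.34 []
top 0.38 []
top 0.42 []
top 0.46 [(np.fl
[... 200 characters left out ...]
t64(0.23), np.float64(0.25)), (np.float64(-0.29), np.float64(0.23), np.float64(0.25)), (np.float64(-0.19), np.float64(0.32), np.float64(0.64)), (np.float64(-0.14), np.float64(0.31), np.float64(0.64)), (np.float64(-0.09), np.float64(0.61), np.float64(0.64))]
top 0.54 [(np.float64(-0.34), np.float64(0.23), np.float64(0.25)), (np.float64(-0.29), np.float64(0.23), np.float64(0.25)), (np.float64(-0.19), np.float64(0.33), np.float64(0.36)), (np.float64(-0.14), np.float64(0.33), np.float64(0.36)), (np.float64(-0.09), np.float64(0.35), np.float64(0.36))]
top 0.58 [(np.float64(-0.34), np.float64(0.24), np.float64(0.25)), (np.float64(-0.29), np.float64(0.24), np.float64(0.25))]
top 0.62 []
top 0.66 []
```

View pics/top2.png

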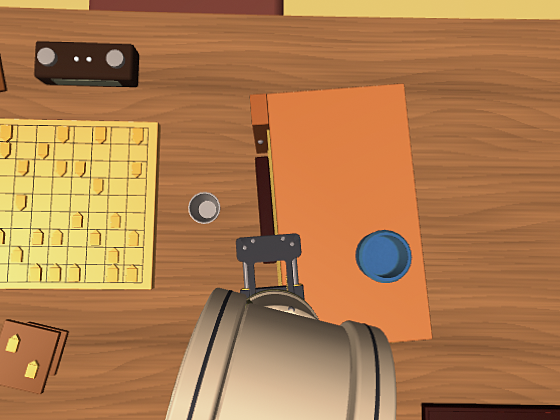

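The wrist sits high, with its underside above roughly 0.35 m. The pot at (384,256) and the cup at (204,208) are both clear of the gripper, so I'll lower it.

Request:
apply_moves:
  increments:
    - {"grip": 255, "xyz": [2, -1, 25], "rotation": [0, 0, 0]}
    - {"grip": 255, "xyz": [5, -2, 55], "rotation": [0, 0, 0]}
    - {"grip": 255, "xyz": [8, -2, 80], "rotation": [0, 0, 0]}
    - {"grip": 255, "xyz": [9, -2, 88], "rotation": [0, 0, 0]}
    - {"grip": 255, "xyz": [9, -2, 88], "rotation": [0, 0, 0]}

```text
time: 2.85
ee_pos: [0.4682, -0.1509, 0.1626]
eef_rot: [0.999, 0.046, -0.001, 0.0]
ft_force: [0.7, 0.5, 0.8]
width: 0.0001
```

```bash
python3 -c "
from h import *
plan([.5018,-.1493,.163],5.4)
c=cam('scene');cv2.imwrite('pics/s3.png',c['img'][100:360,100:460].repeat(2,0).repeat(2,1))"
```

```text
t 2.85 pos [ 0.4682 -0.1509  0.1626] F [0.73 0.47 0.77] w 0.0001 q [-0.45  0.09  0.71  1.92 -0.06  1.15  0.38]
shift [33.6  1.5 -0.5] rot [ 0.   0.1 -0.1]
```

View pics/s3.png

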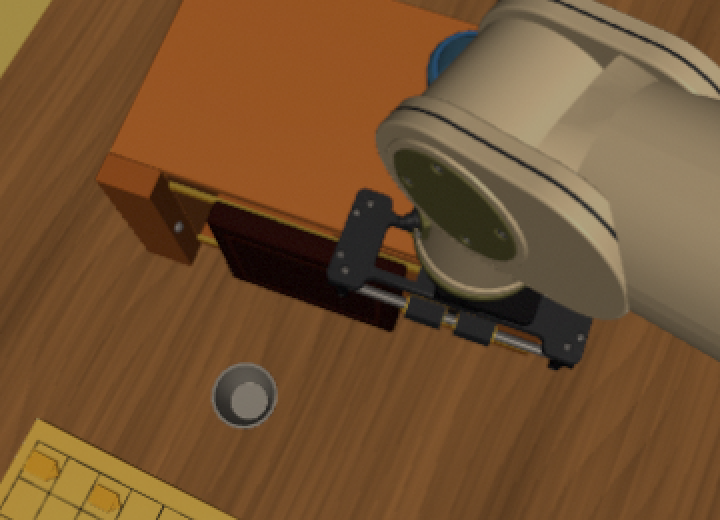

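The fingers stand just behind the door's trailing edge. Now I'll push gently along tool +x.

Request:
apply_moves:
  increments:
    - {"grip": 255, "xyz": [10, 0, 0], "rotation": [0, 0, 0]}
    - {"grip": 255, "xyz": [18, 0, 0], "rotation": [0, 0, 0]}
    - {"grip": 255, "xyz": [25, 0, 0], "rotation": [0, 0, 0]}
    - {"grip": 255, "xyz": [31, 0, 0], "rotation": [0, 0, 0]}
    - {"grip": 255, "xyz": [37, 0, 0], "rotation": [0, 0, 0]}

```text
time: 3.52
ee_pos: [0.5055, -0.1479, 0.163]
eef_rot: [0.999, 0.046, -0.0, 0.0]
ft_force: [-0.8, -0.1, 0.9]
width: 0.0004
```

Request:
apply_moves:
  increments:
    - {"grip": 255, "xyz": [4, 0, 0], "rotation": [0, 0, 0]}
    - {"grip": 255, "xyz": [8, 0, 0], "rotation": [0, 0, 0]}
    - {"grip": 255, "xyz": [12, 0, 0], "rotation": [0, 0, 0]}
    - {"grip": 255, "xyz": [16, 0, 0], "rotation": [0, 0, 0]}

```text
time: 4.03
ee_pos: [0.5216, -0.1464, 0.163]
eef_rot: [0.999, 0.046, -0.001, 0.0]
ft_force: [0.2, -0.4, -0.1]
width: 0.0006
```

```bash
python3 door.py b; python3 -c "
from h import *
plan([.545,-.145,.163],5.4)"
```

```text
top 590 slope deg 5.3427062556260845 along [0.6117 0.6125 0.6855 0.6872] across [-0.2072 -0.1969 -0.1867] z 0.1869
  far end [0.7633] near end 0.369 post front b -0.1884 post face a 0.7162 front b -0.2366
scene 472 slope deg 5.345012282889224 along [0.6174 0.6184 0.6858 0.6863] across [-0.206  -0.1961 -0.1864] z 0.1886
  far end [0.763] near end 0.4023 post front b -0.1879 post face a 0.6775 front b -0.1829
t 4.125 pos [ 0.5218 -0.1463  0.163 ] F [0.86 0.36 0.37] w 0.0006 q [-0.42  0.23  0.7   1.8  -0.16  1.17  0.42]
shift [23.2  0.8 -0.1] rot [ 0.1  0.  -0.1]
```

View pics/scene_b.png

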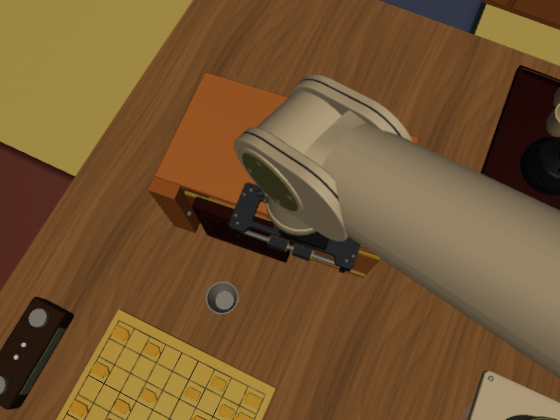

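The door followed the fingers to about 24 mm open: its leading end is at 0.687 and the post face at 0.716. Next I'll approach the catch zone slowly.

Request:
apply_moves:
  increments:
    - {"grip": 255, "xyz": [3, 0, 0], "rotation": [0, 0, 0]}
    - {"grip": 255, "xyz": [6, 0, 0], "rotation": [0, 0, 0]}
    - {"grip": 255, "xyz": [9, 0, 0], "rotation": [0, 0, 0]}
    - {"grip": 255, "xyz": [11, 0, 0], "rotation": [0, 0, 0]}
    - {"grip": 255, "xyz": [13, 0, 0], "rotation": [0, 0, 0]}

```text
time: 4.75
ee_pos: [0.5349, -0.1452, 0.1629]
eef_rot: [0.999, 0.046, -0.0, 0.001]
ft_force: [-1.3, 0.2, 0.6]
width: 0.0004
```

Request:
apply_moves:
  increments:
    - {"grip": 255, "xyz": [2, 0, 0], "rotation": [0, 0, 0]}
    - {"grip": 255, "xyz": [4, 0, 0], "rotation": [0, 0, 0]}
    - {"grip": 255, "xyz": [4, 0, 0], "rotation": [0, 0, 0]}

```text
time: 5.12
ee_pos: [0.5391, -0.1446, 0.163]
eef_rot: [0.999, 0.046, -0.0, 0.001]
ft_force: [0.7, -1.3, -0.7]
width: 0.0009
```

Request:
apply_moves:
  increments:
    - {"grip": 255, "xyz": [2, 0, 0], "rotation": [0, 0, 0]}
    - {"grip": 255, "xyz": [2, 0, 0], "rotation": [0, 0, 0]}

```text
time: 5.38
ee_pos: [0.5413, -0.1444, 0.163]
eef_rot: [0.999, 0.046, -0.0, 0.001]
ft_force: [-0.0, -0.1, 0.1]
width: 0.0006
```

```bash
python3 door.py c; python3 -c "
from h import *
plan([.545,-.145,.163],5.4)"
```

```text
top 567 slope deg 4.9364599712583725 along [0.6342 0.6351 0.7058 0.7066] across [-0.2072 -0.1971 -0.1866] z 0.187
  far end [0.7633] near end 0.3687 post front b -0.1883 post face a 0.7153 front b -0.2704
scene 442 slope deg 5.428940901781389 along [0.6392 0.6405 0.7048 0.7054] across [-0.2062 -0.1959 -0.1865] z 0.1885
  far end [0.7633] near end 0.3711 post front b -0.1877 post face a 0.6593 front b -0.1828
t 5.475 pos [ 0.5413 -0.1444  0.163 ] F [ 0.58 -0.33  0.08] w 0.0003 q [-0.41  0.27  0.69  1.76 -0.19  1.18  0.43]
shift [3.6 0.9 0. ] rot [ 0.1  0.  -0.1]
```

```bash
cat > av.py <<'E'
from h import *
u=np.array([.9956,.094,0])
L=[];
for i in range(12):
    viewer.camera('scene'); s=r.read_state(); L.append(s['ft_force']@u)
print('t',s['time'],'along F mean',np.mean(L).round(2),'std',np.std(L).round(2),'TCP along',(s['ee_pos']@u*1000).round(2))
E
python3 av.py
```

```text
t 6.075 along F mean 0.32 std 0.39 TCP along 525.18
```

Request:
apply_moves:
  increments:
    - {"grip": 255, "xyz": [1, 0, 0], "rotation": [0, 0, 0]}
    - {"grip": 255, "xyz": [2, 0, 0], "rotation": [0, 0, 0]}
    - {"grip": 255, "xyz": [2, 0, 0], "rotation": [0, 0, 0]}

```text
time: 6.45
ee_pos: [0.5432, -0.1443, 0.1629]
eef_rot: [0.999, 0.046, -0.0, 0.001]
ft_force: [-0.9, 0.0, -0.0]
width: 0.0004
```

```bash
python3 av.py; python3 door.py d
```

```text
t 7.05 along F mean -0.34 std 0.47 TCP along 527.18
top 576 slope deg 5.153597013721799 along [0.6363 0.637  0.708  0.7086] across [-0.2074 -0.197  -0.1867] z 0.187
  far end [0.7633] near end 0.3688 post front b -0.1885 post face a 0.7162 front b -0.2749
scene 432 slope deg 5.174087766140093 along [0.6414 0.6422 0.7069 0.7084] across [-0.206  -0.1961 -0.1867] z 0.1885
  far end [0.7632] near end 0.3709 post front b -0.1875 post face a 0.6636 front b -0.1827
```

Request:
apply_moves:
  increments:
    - {"grip": 255, "xyz": [1, 0, 0], "rotation": [0, 0, 0]}
    - {"grip": 255, "xyz": [1, 0, 0], "rotation": [0, 0, 0]}

```text
time: 7.4
ee_pos: [0.5439, -0.1442, 0.1629]
eef_rot: [0.999, 0.046, -0.0, 0.001]
ft_force: [-2.1, 0.1, 1.0]
width: 0.0005
```

```bash
python3 av.py
```

```text
t 8.0 along F mean -2.68 std 0.51 TCP along 528.1
```

After free travel, the force rose to 2.7 N at a gap of about 5 mm from the post. That fits a catch left held in, with the door at shut. I won't press further. I'll back off and check that it stays.

Request:
apply_moves:
  increments:
    - {"grip": 255, "xyz": [-2, 0, 0], "rotation": [0, 0, 0]}
    - {"grip": 255, "xyz": [-6, 0, 0], "rotation": [0, 0, 0]}
    - {"grip": 255, "xyz": [-15, 0, 0], "rotation": [0, 0, 0]}
    - {"grip": 255, "xyz": [-30, 0, 0], "rotation": [0, 0, 0]}
    - {"grip": 255, "xyz": [-50, 0, 0], "rotation": [0, 0, 0]}

```text
time: 8.62
ee_pos: [0.4931, -0.1491, 0.1629]
eef_rot: [0.999, 0.046, -0.0, 0.001]
ft_force: [0.3, 0.4, -0.4]
width: 0.0007
```

```bash
python3 av.py; python3 door.py e; python3 -c "
import cv2
a=cv2.imread('pics/scene_e.png')[160:300,140:320];cv2.imwrite('pics/e1.png',cv2.resize(a,None,fx=4,fy=4))
a=cv2.imread('pics/top_e.png')[80:280,220:320];cv2.imwrite('pics/e2.png',cv2.resize(a,None,fx=3,fy=3))"
```

```text
t 9.225 along F mean 0.01 std 0.69 TCP along 478.23
top 997 slope deg 5.616009055557239 along [0.5805 0.582  0.7074 0.7092] across [-0.2073 -0.1969 -0.1867] z 0.187
  far end [0.7631] near end 0.3694 post front b -0.1885 post face a 0.7155 front b -0.2238
scene 829 slope deg 5.5000891623153745 along [0.5867 0.5877 0.7067 0.708 ] across [-0.2062 -0.196  -0.1865] z 0.1886
  far end [0.7628] near end 0.533 post front b -0.1876 post face a 0.7148 front b -0.2144
```

View pics/e1.png

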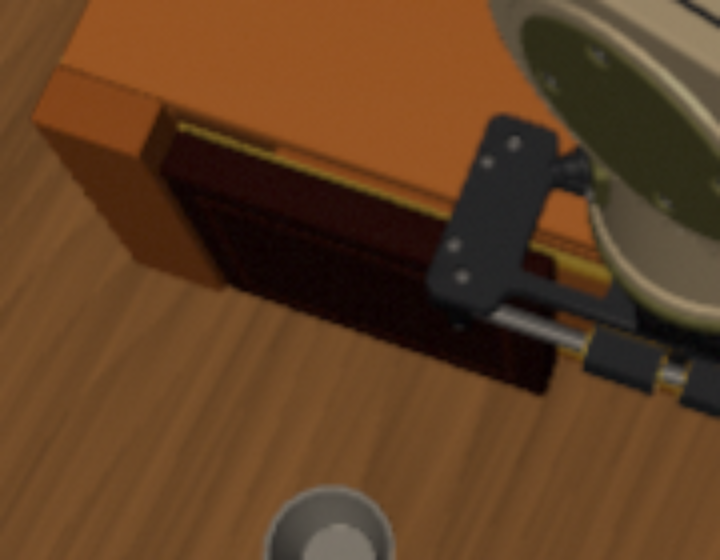

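View pics/e2.png

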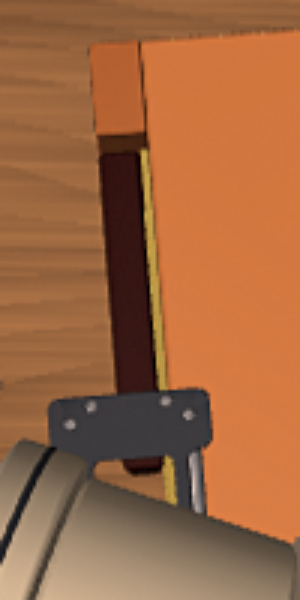

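The door stayed: its leading end is at 0.7085 both before and after release. In the top view it ends one thin gap short of the post, at about (120,150) in the crop. I'll clear the arm for an unobstructed check.

Request:
apply_moves:
  increments:
    - {"grip": 255, "xyz": [-10, 0, -40], "rotation": [0, 0, 0]}
    - {"grip": 255, "xyz": [-10, 0, -90], "rotation": [0, 0, 0]}
    - {"grip": 255, "xyz": [-10, -50, -110], "rotation": [0, 0, 0]}
    - {"grip": 255, "xyz": [-10, -110, -120], "rotation": [0, 0, 0]}
    - {"grip": 255, "xyz": [-10, -170, -120], "rotation": [0, 0, 0]}

```text
time: 9.95
ee_pos: [0.4688, 0.0214, 0.2838]
eef_rot: [0.999, 0.046, 0.001, 0.0]
ft_force: [0.9, 0.2, -0.1]
width: 0.0005
```

Request:
apply_moves:
  increments:
    - {"grip": 255, "xyz": [0, -55, 0], "rotation": [0, 0, -5]}
    - {"grip": 255, "xyz": [0, -110, 0], "rotation": [0, 0, -10]}
    - {"grip": 255, "xyz": [0, -165, 0], "rotation": [0, 0, -15]}
    - {"grip": 255, "xyz": [0, -215, 0], "rotation": [0, 0, -20]}
    - {"grip": 255, "xyz": [0, -250, 0], "rotation": [0, 0, -25]}

```text
time: 10.58
ee_pos: [0.4454, 0.2725, 0.2835]
eef_rot: [0.965, 0.264, 0.0, 0.0]
ft_force: [-0.1, -0.4, 0.1]
width: 0.0004
```

```bash
python3 av.py; python3 door.py f
python3 - <<'E'
from h import *
from bench import viewer
# held plunger in first picture; item shifts by image diff
for n in('top','scene'):
    W0=np.load(n+'0.npy'); W1=cloud(cam(n))
    for nm,(x,y,rad,z0,z1) in dict(incense=(.545,-.33,.06,.225,.26),cup=(.62,-.03,.05,.025,.05),caddy=(.64,-.2,.2,.09,.12)).items():
        o=[]
        for W in(W0,W1):
            P=W.reshape(-1,3); m=(np.hypot(P[:,0]-x,P[:,1]-y)<rad)&(P[:,2]>z0)&(P[:,2]<z1); o.append((m.sum(),P[m].mean(0).round(4).tolist() if m.any() else None))
        print(n,nm,o)
E
```

```text
t 11.175 along F mean -0.38 std 1.06 TCP along 469.56
top 1304 slope deg 5.58226169555153 along [0.5401 0.5421 0.7067 0.709 ] across [-0.2074 -0.1973 -0.1869] z 0.187
  far end [0.7629] near end 0.369 post front b -0.1884 post face a 0.7163 front b -0.2154
scene 1168 slope deg 5.455264678738946 along [0.5389 0.5406 0.7058 0.7078] across [-0.2063 -0.1959 -0.1866] z 0.1886
  far end [0.7617] near end 0.3677 post front b -0.188 post face a 0.7145 front b -0.215
top incense [(np.int64(1060), [0.5286, -0.3139, 0.2452]), (np.int64(1063), [0.5286, -0.3138, 0.2452])]
top cup [(np.int64(315), [0.6148, -0.0166, 0.0381]), (np.int64(317), [0.6149, -0.017, 0.038])]
top caddy [(np.int64(63), [0.7297, -0.1308, 0.1056]), (np.int64(8), [0.6, -0.1457, 0.1046])]
scene incense [(np.int64(975), [0.5274, -0.3098, 0.2435]), (np.int64(967), [0.5278, -0.3101, 0.2436])]
scene cup [(np.int64(372), [0.6168, -0.025, 0.0387]), (np.int64(366), [0.6167, -0.025, 0.0389])]
scene caddy [(np.int64(766), [0.6079, -0.1416, 0.1051]), (np.int64(792), [0.6023, -0.1429, 0.1052])]
```

View pics/top_f.png

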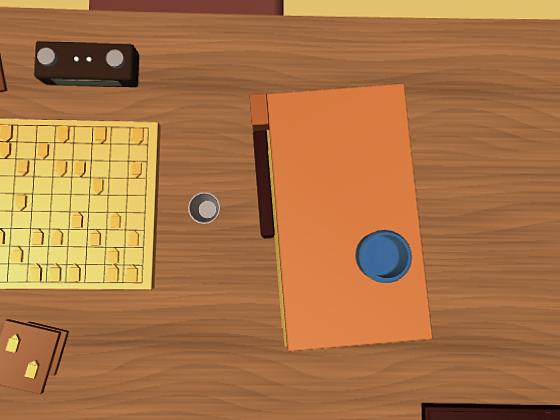

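View pics/scene_f.png

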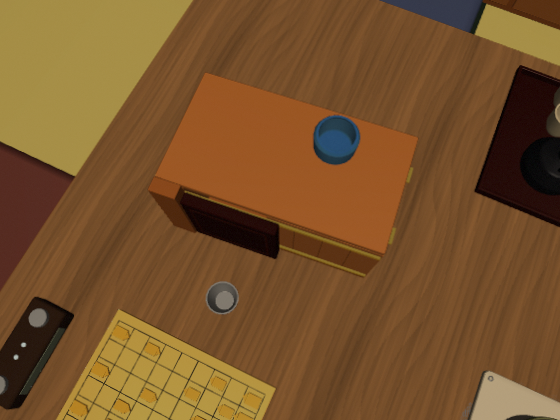

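```bash
python3 -c "
from h import *
print(r.close_job())"
```

```text
the job is handed in; nothing more can be done
None
```

The door is shut and stayed shut by itself after I let go; I handed the job in at about 11.3 s.

- **Push:** With the fingers closed, I pushed the door's trailing edge about 42 mm. It slid with almost no force until it met about 2.7 N close to shut, with no resistance in the last 9 mm before that. This means the catch had been left held in, so I stopped there, because a full press would have released it.
- **Stays shut:** The leading end read the same within about 1 mm in every picture, under the push, right after I let go and about 2.5 s later with the arm well clear. The gap to the post is about 6 mm, against 5 mm for exactly shut. Another estimate, from the door's centre, put it about 1.4 mm open. Both agree with shut within the 2 mm calibration, but the pictures can't confirm it more closely than that.
- **Other objects:** The incense holder and the cup measured unmoved to within 0.5 mm. I could not see the caddy behind the door, but nothing reached into the compartment. The largest force I read was under 4 N.

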